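# Crank up the lift stage

## Task

Take the loose crank out of its grey holder and feel it down onto the hex spindle hidden inside the round collar of the small lift stage: press only gently while it is still looking for the hex, until it is fully home. Then turn it clockwise (seen from above) until the platform with the little brown bottle is all the way up, flush with the fixed ledge behind it, and let go, leaving the crank standing in the collar. Do not upset the bottle, the timer or the blue-capped white bottle.

Things in the scene. Friction and masses are not known exactly. Their poses are not given: they have to be found in the camera images.
- crank: Loose steel crank, 0.18 kg, standing in the holder, balanced on its socket. Origin: centre of the socket's lower rim, z up along the socket. The lowest 31 mm are a hex tube open below: 21 mm across flats inside, 28 outside, 32 over the outer corners. At x = +63 mm a black knob of 20 mm diameter stands on the arm, z = 93 to 117 mm; at x = -40 mm a round counterweight, 20 mm diameter.
- crank_grip (a point): Where to grip the crank: a point in its flat dark arm straight over the socket, 78 mm above the crank's origin, same axes. The arm is 12 mm thick (y), 20 mm high (z = 68 to 88 mm over the origin) and runs from x = -32 to +72 mm; grip across the 12 mm from above.
- holder: Fixed grey block 62 x 62 x 45 mm with a round hole of 37 mm diameter whose floor is 6 mm over the bench; the crank stands loosely in it. Origin: centre of its underside.
- lift: Fixed lift stage, base plate 250 (x) x 116 (y) x 12 mm; origin: centre of the underside. Round aluminium collar at x = -68 mm, outside 58 mm wide; steel platform at x = +2 to +102 mm; fixed ledge at x = +107 to +123 mm, its top at 73 mm, the upper level of the platform.
- collar_mouth (a point): Centre of the collar's mouth, 70 mm above the bench; bore 46 mm wide. Inside stands an upright dark hex spindle, 20 mm across flats, topped by a cone (10 mm wide at the tip, 20 at the foot). Its axis may lie up to 4.5 mm off the collar's axis and its flats at any angle: unmeasured, to be felt. Below the mouth: cone tip 15 mm, hex shoulder 24 mm, flange 42 mm (the rim rests on it when fully home).
- platform (a joint): Height of the platform over its bottom stop: 0 at the start, 0.020 m at the top stop, reached after 1.4 rad of the spindle, clockwise from above (the other way it is blocked at the start). Turning takes about 0.3 N m; it stays where it is left. A crank rim that stops some 24 mm below the mouth sits on the cone but misses the flats; it drops in within a sixth of a turn.
- platform_top (a point): Centre of the platform's upper face (100 x 104 mm), 53 mm above the bench when down, 73 mm when up.
- bottle: Small brown bottle with a white cap, 35 mm diameter, 60 mm tall, standing loose on the platform. Origin: centre of its underside, z up.
- timer: Bystander: white bench timer, 68 x 62 x 19 mm, loose on the bench. Origin: centre of its underside.
- white_bottle: Bystander: white bottle with a blue cap in front of the waste cup, 55 mm diameter, 106 mm tall, loose on the bench. Origin: centre of its underside.
Not all that is in view belongs to the job. What is shaped like the bottle but green or yellow is not meant.

How it is judged:
By the outcome, as a careful person would: the job done as asked, in the order asked, and still so for the second after the job is handed in, with the robot touching nothing.
It also fails if it takes over 72 s, if anything falls off the work surface, if the arm or the gripper's body presses on something with over 40 N, if the wrist force passes 120 N, or if a joint passes its speed limit or range.

## Robot

A 6-joint arm with a two-finger parallel gripper is mounted at the origin on a cart in front of the work surface, level with it; the furniture and walls round the work are solid. World frame = base frame: x ahead of the robot, y to its left, z up, the work surface at z = 0. Lengths are in m, angles in rad, forces in N, time in s.
With the tool pointing down it reaches from about 0.25 to 0.775 m from the base axis. Payload 4 kg.
Tool frame: the origin (TCP) lies midway between the tips of the shut fingers; the grasp point (between the pads) lies 19 mm behind it; z points along the fingers, y is the direction in which the jaws open and shut (so a half turn about z gives the same grasp; the last joint's range is limited). The gripper opens to 94 mm and grips with 3 to 60 N. Pads are 16 mm wide; open, the fingers measure 119 mm over their backs; the gripper's body (75 mm by 177 mm) begins 78 mm behind the grasp point.
Start: joints at [1.188, 0.087, 1.371, -0, 1.684, -0.103], TCP at [0.152, 0.529, 0.206] pointing down, gripper open.
Joint ranges: [-3.1, 3.1], [-0.76, 2.03], [0.27, 2.55], [-1.08, 4.22], [0.17, 2.65], [-2.57, 2.57]. Speed limits (rad/s): [2.79, 2.79, 3.14, 3.14, 3.14, 3.14].

## Interface

Orientations are given as [roll, pitch, yaw] about the fixed x, y, z axes, in that order (R = Rz(yaw) Ry(pitch) Rx(roll)).
In Python, from bench import robot gives the robot as it stands.
- The arm moves only by the tool drive_tool, never from a script. Its argument "series" is a list that holds one entry, the list of rows, each a list of 7 numbers: the turn, a rotation vector about the tool's x, y, z in rad, then the shift along the tool's x, y, z in cm, then the opening in per cent of the stroke, from 0 (shut) to 100 (fully open). In form: [[[rx, ry, rz, tx, ty, tz, fingers], ...]]. A call has 1 to 20 rows; each row is the pose to reach, as a shift and turn from the pose measured when the call began, along the tool's axes at that moment; what a row does not reach only later rows make up. A row lasts 1/10 s, in which the tool goes at most 50 mm and 8.59 degrees, less where a joint would pass 70% of its speed; a pose out of reach is approached as far as the arm can. A call with a gripper value outside its range is refused whole. The fingers move at their own pace and stop on an object; the grip force is fixed at half the most. Time passes only in rows, so rows that repeat a pose let the fingers close. It gives the time, the measured TCP pose, the force and the opening at its end, in the units of the state.
- robot.get_obs(): the state, without advancing time (a new reading comes with each control period).
- robot.snapshot(name): name is "side" or "top" or "wrist"; returns a dict with "img" (384x512x3 uint8, blue, green, red), "depth" (384x512 float32, m along the optical axis (not along the pixel's ray), 0 where there is no reading), "vertical_fov" (degrees; the focal length in pixels is half the picture's height over the tangent of half this angle, whatever the lens; pixels are square), "cx", "cy" (the principal point, pixels), "rvec" (rotation vector, rad) and "tvec" (3), from world to camera coordinates, as OpenCV has them. Camera axes: x right, y down, z forward; pixel columns grow to the right and rows downward; lengths in m; the calibration is good to about 2 mm. The wrist camera is an equidistant fisheye: a pixel r from the principal point sees the ray r / f radians off the axis. A picture is of the moment at which its call begins.
- robot.close_job(): hands the job in, once; it reports no verdict.
The state is a dict: "time": time; "joint_positions": joint angles; "qvel": joint speeds; "joint_torque": joint torques, N m; "tool_pos": TCP position; "ee_rot": TCP orientation; "wrist_force": force on the tool from outside, world axes, zero at the start; "wrist_torque": the same for the moment, N m; "width": finger opening in m.
Only numpy, scipy, OpenCV 4.12 (cv2) and the standard library are available. Lean on these libraries where they do the work, as an engineer would, in place of code of your own. Each camera call takes 0.05 s, during which the arm holds its last target.

## Working session

There is one attempt and no reset: what is moved stays moved. The work goes in short steps, Python scripts to look and compute and a tool call to move; the robot and the scene stay as the last step left them, time stands still between calls to the robot, and variables do not carry over. Pictures are saved under pics/ and viewed, and the job is handed in when it is done.

Besides the shell and the picture viewer there is one more tool, called after "Emit:" in YAML: its name, and indented under it one key for each argument. drive_tool: Moves the arm, as the interface text tells. Its arguments: {"type":"object","properties":{"series":{"type":"array","items":{"type":"array","items":{"type":"array","items":{"type":"number"}}}}},"required":["series"]}

```bash
ls; mkdir -p pics; cat > h.py <<'E'
import numpy as np, cv2, pickle
from bench import robot
def snap(n,tag):
    s=robot.snapshot(n); pickle.dump(s,open(f'pics/{tag}.pkl','wb')); cv2.imwrite(f'pics/{tag}.png',s['img']); return s
def load(tag): return pickle.load(open(f'pics/{tag}.pkl','rb'))
def cam(s):
    R=cv2.Rodrigues(np.array(s['rvec'],float))[0]; t=np.array(s['tvec'],float).ravel()
    f=s['img'].shape[0]/2/np.tan(np.radians(s['vertical_fov'])/2); return R,t,f
def ray(s,u,v,fish=False):
    R,t,f=cam(s); x=(u-s['cx']);y=(v-s['cy'])
    if fish:
        r=np.hypot(x,y); th=r/f; k=np.sin(th)/max(r,1e-9); d=np.array([x*k,y*k,np.cos(th)])
    else: d=np.array([x/f,y/f,1.])
    return -R.T@t, R.T@d
def onz(s,u,v,z,fish=False):
    o,d=ray(s,u,v,fish); return o+d*(z-o[2])/d[2]
def pt(s,u,v):
    o,d=ray(s,u,v); return o+d*s['depth'][int(v),int(u)]
def proj(s,p):
    R,t,f=cam(s); q=R@np.array(p)+t; return f*q[0]/q[2]+s['cx'],f*q[1]/q[2]+s['cy']
E
python3 - <<'E'
from h import *
for n in ('side','top','wrist'):
    s=snap(n,n+'0'); o,d=ray(s,s['cx'],s['cy']); print(n,o,d,s['vertical_fov'],s['cx'],s['cy'])
print(robot.get_obs())
E
```

```text
pics
side [0.57824876 1.06072017 0.7727421 ] [-0.0363581  -0.82537504 -0.56341293] 45.871687470340405 257.2045906251153 181.2501858477645
top [0.33918292 0.03616561 1.41441518] [ 0.14499266 -0.02192775 -0.98918972] 43.74141373539573 256.5852458963194 198.51977494863303
wrist [0.08612283 0.54772748 0.38375769] [ 0.22537972 -0.06661856 -0.97199071] 65.70646984690485 255.56952245571358 192.13958981974358
{'time': 0.15, 'joint_positions': array([ 1.18786728e+00,  8.78187379e-02,  1.37187845e+00, -2.47110014e-05,
        1.68362548e+00, -1.03101598e-01]), 'qvel': array([-7.85528179e-04, -1.79933006e-03, -3.52639409e-03, -6.86540547e-05,
        2.88624473e-03,  1.33235088e-03]), 'joint_torque': array([ 2.36203974e-03, -3.40642047e+01, -3.02793217e+01,  7.19504454e-02,
        3.05171264e-02, -1.20130953e-04]), 'tool_pos': array([0.15175953, 0.52820939, 0.20456928]), 'ee_rot': array([-3.13986929e+00, -1.53623636e-04,  2.86176231e+00]), 'wrist_force': array([-0.20133686, -0.42665311,  0.1256034 ]), 'wrist_torque': array([-0.03321712, -0.00570534, -0.02277156]), 'width': 0.09393260832368158}
```

View pics/side0.png

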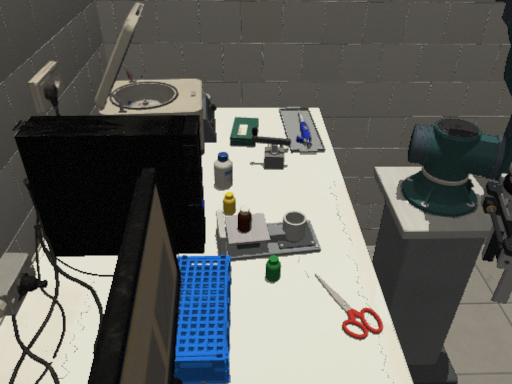

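View pics/top0.png

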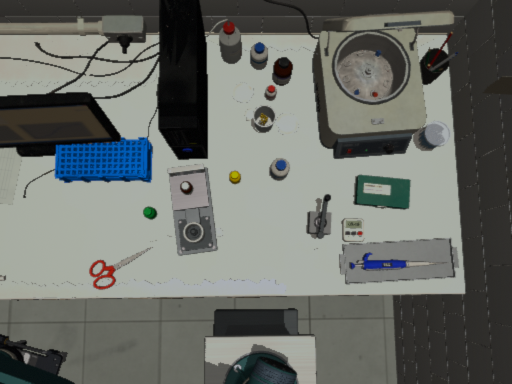

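View pics/wrist0.png

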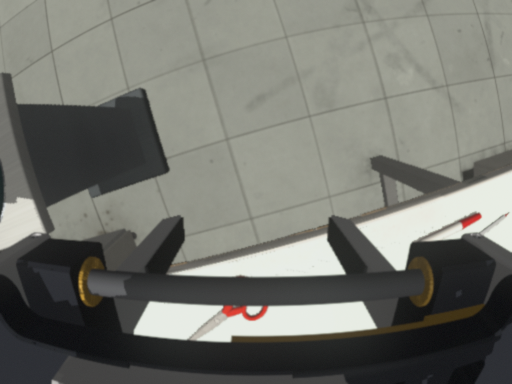

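The side view has the crank at about (272,140), lift collar (294,222), brown bottle (245,218), decoys green (273,268) and yellow (229,203). In the top view the crank is at (320,215), collar (193,232), brown bottle (187,187), yellow (235,176), green (150,212), timer (353,229) and white bottle (280,168). The red- and dark-capped bottles at the back also look like the brown one.

```bash
python3 - <<'E'
from h import *
t=load('top0')['img']; s=load('side0')['img']
a=cv2.resize(t[180:255,285:385],None,fx=4,fy=4,interpolation=cv2.INTER_CUBIC)
b=cv2.resize(t[160:260,155:255],None,fx=4,fy=4,interpolation=cv2.INTER_CUBIC)
c=cv2.resize(s[110:180,230:330],None,fx=4,fy=4,interpolation=cv2.INTER_CUBIC)
a=cv2.copyMakeBorder(a,0,20,0,0,0);
left=np.vstack([a,c]); left=left[:600]; 
o=np.zeros((600,800,3),np.uint8); o[:left.shape[0],:400]=left; o[:400,400:]=b
cv2.imwrite('pics/crop0.png',o)
E
```

```text
(no output)
```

View pics/crop0.png

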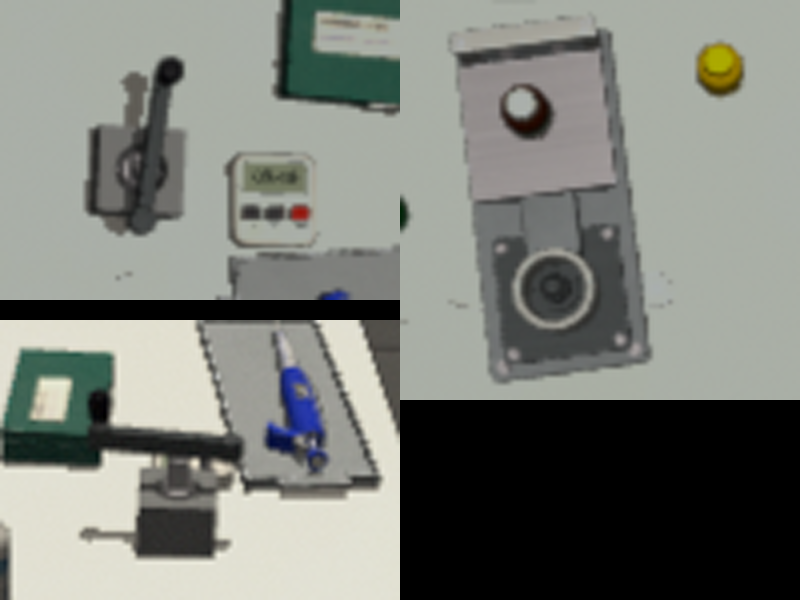

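The crop shows the one dark-armed crank, knob at about (327,197) and counterweight at (321,235), in the grey holder. The collar ring is centred at about (193,232), with the dark spindle tip inside.

```bash
python3 - <<'E'
from h import *
s=load('top0')
kn=onz(s,327.4,197.3,.123); cw=onz(s,320.7,235,.09); print('knob',kn,'cw',cw)
d=kn-cw; print('yaw deg',np.degrees(np.arctan2(d[1],d[0])),np.hypot(d[0],d[1]))
# points from depth
for u,v in [(327,198),(324,210),(322,220),(320,234),(321,228)]: print((u,v),pt(s,u,v))
print('collar',onz(s,193.4,231.8,.07), 'spindle tip',onz(s,194,232,.055))
# lift corners: base plate z=.012
for u,v in [(155+95/4,160+378/4),(155+247/4,160+355/4),(155+205/4,160+30/4)]: print('lift',onz(s,u,v,.012))
# holder top z .045
for u,v in [(285+92/4,180+128/4),(285+186/4,180+128/4),(285+186/4,180+218/4),(285+88/4,180+215/4)]: print('hold',onz(s,u,v,.045))
m=s['depth']
for u,v in [(187,187),(280,168),(353,229),(235,176)]: print(pt(s,u,v))
# side
q=load('side0')
for u,v in [(230+100/4,110+80/4),(230+230/4,110+130/4),(294,217)]: print('side',pt(q,u,v))
E
```

```text
knob [ 0.53030507 -0.18648508  0.123     ] cw [ 0.42955264 -0.170071    0.09      ]
yaw deg -9.25304904417061 0.10208071989928251
(327, 198) [ 0.52890597 -0.1859433   0.11938393]
(324, 210) [ 0.49886279 -0.18079958  0.09403418]
(322, 220) [ 0.47133735 -0.17501351  0.08980576]
(320, 234) [ 0.43188881 -0.16720384  0.09649692]
(321, 228) [ 0.44873207 -0.17098963  0.09326631]
collar [0.44330876 0.18467142 0.07      ] spindle tip [0.44388694 0.18462628 0.055     ]
lift [0.38223265 0.23298032 0.012     ]
lift [0.39773843 0.12280576 0.012     ]
lift [0.63955153 0.15437221 0.012     ]
hold [ 0.49936802 -0.14230996  0.045     ]
hold [ 0.49878492 -0.21042835  0.045     ]
hold [ 0.43376086 -0.20822932  0.045     ]
hold [ 0.43658416 -0.13776033  0.045     ]
[0.56306422 0.19817401 0.11556784]
[ 0.61659333 -0.05921156  0.10620238]
[ 0.4515378  -0.27798916  0.0132995 ]
[0.60383915 0.06760402 0.05952823]
side [ 0.53321518 -0.17825081  0.11761099]
side [ 0.43411005 -0.15025898  0.08901963]
side [0.44406121 0.16686851 0.05219937]
```

```bash
cat >> h.py <<'E'
from scipy.spatial.transform import Rotation as Ro
def rel(p,yaw,o=None):
    o=o or robot.get_obs(); R0=Ro.from_euler('xyz',o['ee_rot']); R1=Ro.from_euler('xyz',[np.pi,0,yaw])
    rv=(R0.inv()*R1).as_rotvec(); d=R0.inv().apply(np.array(p)-o['tool_pos'])*100
    print('row',np.round(rv,4),np.round(d,2))
def st():
    o=robot.get_obs(); print({k:np.round(o[k],4) for k in ('time','tool_pos','ee_rot','wrist_force','wrist_torque','width','joint_positions')})
E
python3 -c "
from h import *
rel([.443,.185,.20],np.radians(170.75))"
```

```text
row [-0.0017 -0.0003 -0.1184] [-37.47 -24.94   0.49]
```

Emit:
drive_tool:
  series:
    - [[-0.0017, 0, -0.118, -4.7, -3.1, 0.0, 100], [-0.0017, 0, -0.118, -9.4, -6.2, 0.1, 100], [-0.0017, 0, -0.118, -14, -9.3, 0.2, 100], [-0.0017, 0, -0.118, -18.7, -12.5, 0.3, 100], [-0.0017, 0, -0.118, -23.4, -15.6, 0.4, 100], [-0.0017, 0, -0.118, -28.1, -18.7, 0.5, 100], [-0.0017, 0, -0.118, -32.8, -21.8, 0.5, 60], [-0.0017, 0, -0.118, -37.5, -24.9, 0.5, 60], [-0.0017, 0, -0.118, -37.5, -24.9, 0.5, 60], [-0.0017, 0, -0.118, -37.5, -24.9, 0.5, 60], [-0.0017, 0, -0.118, -37.5, -24.9, 0.5, 60]]

```text
time: 1.25
tool_pos: [0.4436, 0.1844, 0.1994]
ee_rot: [-3.142, -0.002, 2.977]
wrist_force: [-0.3, 0.6, 0.9]
width: 0.0581
```

```bash
python3 -c "
from h import *
snap('wrist','w1');st()"
```

```text
{'time': np.float64(1.3), 'tool_pos': array([0.443 , 0.1854, 0.1996]), 'ee_rot': array([ 3.1414e+00, -1.5000e-03,  2.9791e+00]), 'wrist_force': array([-0.8123, -0.6725,  0.1042]), 'wrist_torque': array([-0.0124,  0.0472, -0.0084]), 'width': np.float64(0.0571), 'joint_positions': array([ 2.7760e-01, -6.6900e-02,  1.5379e+00,  8.0000e-04,  1.6719e+00,
       -1.1306e+00])}
```

View pics/w1.png

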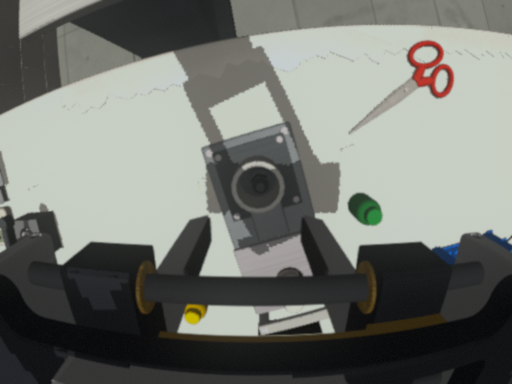

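The wrist view shows the collar at about (258,185), clear between the fingers, with the cone inside.

```bash
python3 - <<'E'
from h import *
s=load('w1'); c=s['img'][150:220,223:293]
c=cv2.convertScaleAbs(c,alpha=1.6)
cv2.imwrite('pics/w1c.png',cv2.resize(c,(560,560),interpolation=cv2.INTER_CUBIC))
E
```

```text
(no output)
```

View pics/w1c.png

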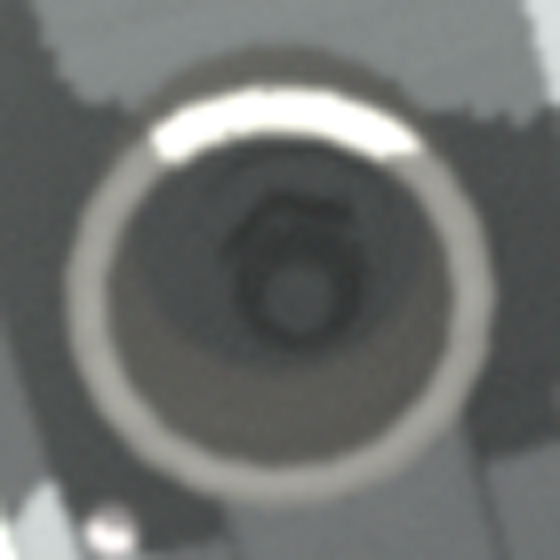

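```bash
python3 - <<'E'
from h import *
s=load('w1'); P=lambda x,y:(223+(x+.5)/8-.5,150+(y+.5)/8-.5)
# ring outer ellipse: cast each rim pt then average
pts=[onz(s,*P(*q),.07,True) for q in [(67,290),(493,294),(280,86),(280,503)]]
print(np.round(pts,4)); print('centre',(pts[0]+pts[1])/2,(pts[2]+pts[3])/2, np.linalg.norm(pts[0]-pts[1]),np.linalg.norm(pts[2]-pts[3]))
print('tip',onz(s,*P(298,291),.055,True))
a=onz(s,*P(262,291),.055,True);b=onz(s,*P(335,291),.055,True);print(a,b,np.linalg.norm(a-b))
rel([.4685,-.1763,.20],np.radians(170.75))
E
```

```text
[[0.4385 0.1591 0.07  ]
 [0.4483 0.215  0.07  ]
 [0.4162 0.1915 0.07  ]
 [0.4723 0.1823 0.07  ]]
centre [0.44337246 0.1870927  0.07      ] [0.44426465 0.18692858 0.07      ] 0.05676348762009971 0.05691616559345161
tip [0.44690658 0.18912985 0.055     ]
[0.44608514 0.18418172 0.055     ] [0.44775009 0.19421787 0.055     ] 0.010173320150150397
row [ 0.0002 -0.0015 -0.001 ] [ -8.36 -35.28  -0.06]
```

Emit:
drive_tool:
  series:
    - [[0, 0, 0, -1.0, -4.5, 0, 60], [0, 0, 0, -2.1, -9, 0, 60], [0, 0, 0, -3.2, -13.5, 0, 60], [0, 0, 0, -4.2, -18, 0, 60], [0, 0, 0, -5.3, -22.5, 0, 60], [0, 0, 0, -6.4, -27, 0, 60], [0, 0, 0, -7.5, -31.5, 0, 60], [0, -0.0015, 0, -8.4, -35.3, 0, 60], [0, -0.0015, 0, -8.4, -35.3, 0, 60], [0, -0.0015, 0, -8.4, -35.3, 0, 60], [0, -0.0015, 0, -8.4, -35.3, 0, 60]]

```text
time: 2.4
tool_pos: [0.469, -0.1745, 0.1994]
ee_rot: [3.141, -0.0, 2.982]
wrist_force: [-0.7, 0.3, -0.2]
width: 0.0563
```

```bash
python3 -c "
from h import *
s=snap('wrist','w2');st()
cv2.imwrite('pics/w2c.png',cv2.resize(s['img'][100:270,150:380],None,fx=3,fy=3,interpolation=cv2.INTER_CUBIC))"
```

```text
{'time': np.float64(2.45), 'tool_pos': array([ 0.469 , -0.1745,  0.1995]), 'ee_rot': array([3.1409e+00, 1.0000e-04, 2.9821e+00]), 'wrist_force': array([0.4978, 0.0378, 0.0005]), 'wrist_torque': array([0.0125, 0.0198, 0.0295]), 'width': np.float64(0.0565), 'joint_positions': array([-4.7000e-01, -2.2300e-02,  1.4952e+00,  7.0000e-04,  1.6688e+00,
       -1.8812e+00])}
```

View pics/w2c.png

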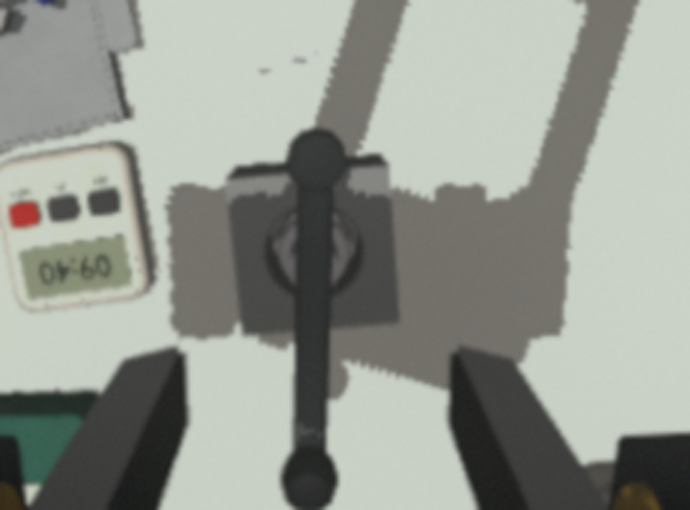

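The crop shows the counterweight at (318,160), the knob at (309,480) and the arm running almost along the tool x axis; the timer is to the left.

```bash
python3 - <<'E'
from h import *
s=load('w2'); P=lambda x,y:(150+(x+.5)/3-.5,100+(y+.5)/3-.5)
g=cv2.cvtColor(s['img'],cv2.COLOR_BGR2GRAY)
L=[]
for y in (215,225,235,340,370,400):
    u,v=P(0,y); r=g[int(round(v)),150:380]; 
    c=int(round((315)/3)); a=c
    while r[a]<75 and r[a]<r[c]+22: a-=1
    b=c
    while r[b]<75 and r[b]<r[c]+22: b+=1
    p=onz(s,150+(a+b)/2,round(v),.094,True); w=(b-a-1); print(y,(a+b)/2*3,w,p)
cw=onz(s,*P(318,160),.09,True); kn=onz(s,*P(309,480),.123,True); print(cw,kn)
for q,z in [((318,160),.092),((309,480),.123)]: pass
d=kn-cw; print(np.degrees(np.arctan2(d[1],d[0])),np.hypot(*d[:2])); print('org',kn[:2]-.063*d[:2]/np.hypot(*d[:2]),cw[:2]+.04*d[:2]/np.hypot(*d[:2]))
E
```

```text
215 313.5 26 [ 0.44855748 -0.17166366  0.094     ]
225 313.5 14 [ 0.45245464 -0.17229328  0.094     ]
235 313.5 12 [ 0.45538995 -0.17276758  0.094     ]
340 312.0 11 [ 0.49058051 -0.17896784  0.094     ]
370 312.0 11 [ 0.5011032  -0.18067694  0.094     ]
400 309.0 9 [ 0.51171751 -0.18344149  0.094     ]
[ 0.4318137  -0.16781963  0.09      ] [ 0.52761155 -0.18616177  0.123     ]
-10.839078261068984 0.09753801025028104
org [ 0.46573552 -0.17431455] [ 0.47110007 -0.17534168]
```

```bash
python3 -c "
from h import *
rel([.4685,-.1756,.065],np.radians(170.1))"
```

```text
row [0.0007 0.0001 0.0133] [ 0.04 -0.13 13.45]
```

Emit:
drive_tool:
  series:
    - [[0, 0, 0.013, 0, -0.1, 3, 60], [0, 0, 0.013, 0, -0.1, 6, 60], [0, 0, 0.013, 0, -0.1, 9, 60], [0, 0, 0.013, 0, -0.1, 11.5, 60], [0, 0, 0.013, 0, -0.1, 13.4, 60], [0, 0, 0.013, 0, -0.1, 13.4, 60], [0, 0, 0.013, 0, -0.1, 13.4, 60]]

```text
time: 3.15
tool_pos: [0.4692, -0.1743, 0.066]
ee_rot: [3.141, 0.0, 2.971]
wrist_force: [-0.0, -0.5, 1.5]
width: 0.0566
```

Emit:
drive_tool:
  series:
    - [[0, 0, 0, 0, 0, 0, 30], [0, 0, 0, 0, 0, 0, 20], [0, 0, 0, 0, 0, 0, 16], [0, 0, 0, 0, 0, 0, 12], [0, 0, 0, 0, 0, 0, 5], [0, 0, 0, 0, 0, 0, 0], [0, 0, 0, 0, 0, 0, 0], [0, 0, 0, 0, 0, 0, 0]]

```text
time: 3.95
tool_pos: [0.4693, -0.1746, 0.0662]
ee_rot: [3.141, 0.001, 2.971]
wrist_force: [-1.4, -1.0, 1.2]
width: 0.0166
```

```bash
python3 -c "
from h import *
st();s=snap('wrist','w3')
cv2.imwrite('pics/w3c.png',cv2.resize(s['img'][60:270,130:400],None,fx=2.5,fy=2.5,interpolation=cv2.INTER_CUBIC))"
```

```text
{'time': np.float64(3.95), 'tool_pos': array([ 0.4693, -0.1746,  0.0662]), 'ee_rot': array([3.1413e+00, 7.0000e-04, 2.9710e+00]), 'wrist_force': array([-1.3711, -1.0341,  1.1685]), 'wrist_torque': array([-0.1398,  0.0532, -0.034 ]), 'width': np.float64(0.0166), 'joint_positions': array([-4.6970e-01,  4.8700e-02,  1.6929e+00,  5.0000e-04,  1.3994e+00,
       -1.8700e+00])}
```

View pics/w3c.png

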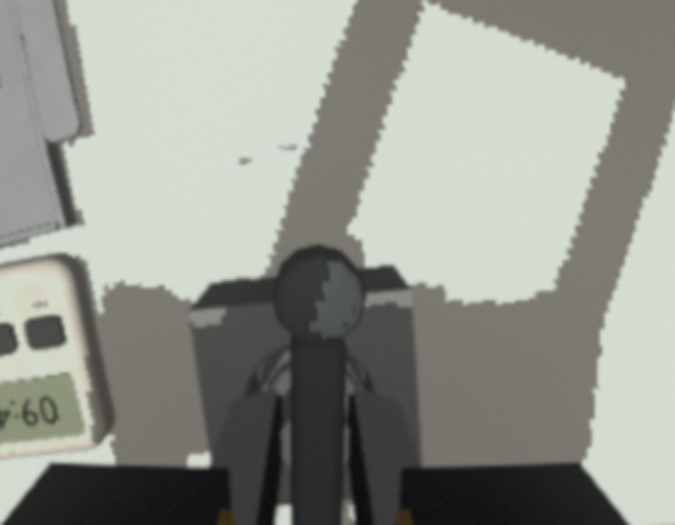

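The fingers straddle the arm but are still closing (16.6 mm).

Emit:
drive_tool:
  series:
    - [[0, 0, 0, 0, 0, 0, 0], [0, 0, 0, 0, 0, 0, 0], [0, 0, 0, 0, 0, 0, 0], [0, 0, 0, 0, 0, 0, 0]]

```text
time: 4.4
tool_pos: [0.4693, -0.1745, 0.0662]
ee_rot: [3.141, 0.001, 2.971]
wrist_force: [-0.3, -0.3, 1.2]
width: 0.017
```

```bash
python3 -c "
from h import *
st()"
```

```text
{'time': np.float64(4.4), 'tool_pos': array([ 0.4693, -0.1745,  0.0662]), 'ee_rot': array([3.1413e+00, 7.0000e-04, 2.9710e+00]), 'wrist_force': array([-0.3022, -0.3448,  1.177 ]), 'wrist_torque': array([-0.0863,  0.0772, -0.0271]), 'width': np.float64(0.017), 'joint_positions': array([-4.6970e-01,  4.8700e-02,  1.6929e+00,  5.0000e-04,  1.3994e+00,
       -1.8700e+00])}
```

```bash
python3 -c "
from h import *
s=snap('side','s3');t=snap('top','t3')
a=cv2.resize(s['img'][90:180,215:335],None,fx=5,fy=5,interpolation=cv2.INTER_CUBIC)
cv2.imwrite('pics/s3c.png',a)"
```

```text
(no output)
```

View pics/s3c.png

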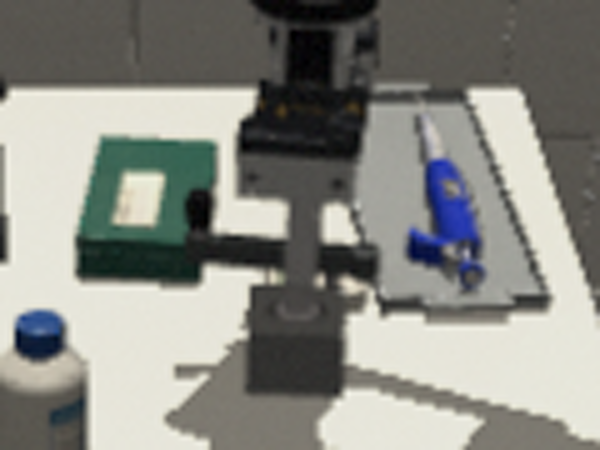

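The tips reach past the arm and may be pinching the neck below it. I'll regrip slightly higher.

Emit:
drive_tool:
  series:
    - [[0, 0, 0, 0, 0, 0, 25], [0, 0, 0, 0, 0, 0, 25], [0, 0, 0, 0, 0, -0.6, 25], [0, 0, 0, 0, 0, -0.6, 25], [0, 0, 0, 0, 0, -0.6, 0], [0, 0, 0, 0, 0, -0.6, 0], [0, 0, 0, 0, 0, -0.6, 0], [0, 0, 0, 0, 0, -0.6, 0], [0, 0, 0, 0, 0, -0.6, 0], [0, 0, 0, 0, 0, -0.6, 0]]

```text
time: 5.5
tool_pos: [0.4695, -0.1748, 0.0725]
ee_rot: [-3.142, 0.001, 2.971]
wrist_force: [0.1, -1.2, 1.2]
width: 0.0144
```

```bash
python3 -c "
from h import *
st();s=snap('wrist','w4')
cv2.imwrite('pics/w4c.png',cv2.resize(s['img'][150:290,180:340],None,fx=4,fy=4,interpolation=cv2.INTER_CUBIC))"
```

```text
{'time': np.float64(5.5), 'tool_pos': array([ 0.4695, -0.1748,  0.0725]), 'ee_rot': array([-3.1416e+00,  1.4000e-03,  2.9709e+00]), 'wrist_force': array([ 0.1337, -1.1641,  1.2073]), 'wrist_torque': array([-0.1009,  0.0382, -0.0459]), 'width': np.float64(0.0144), 'joint_positions': array([-4.6980e-01,  4.3500e-02,  1.6851e+00,  4.0000e-04,  1.4116e+00,
       -1.8700e+00])}
```

View pics/w4c.png

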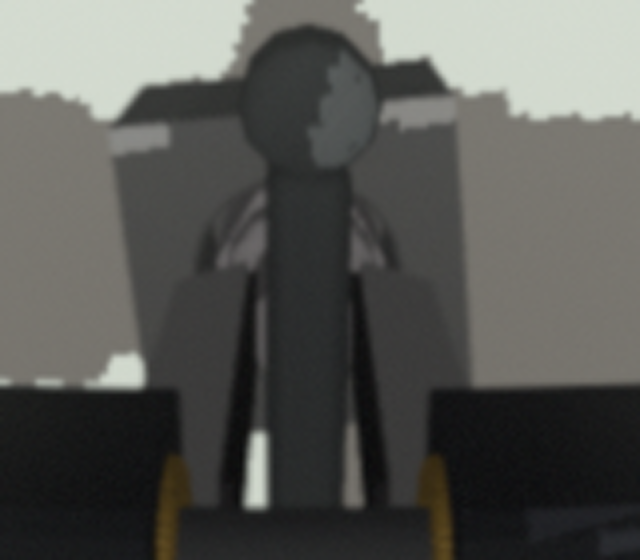

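Emit:
drive_tool:
  series:
    - [[0, 0, 0, 0, 0, 0, 0], [0, 0, 0, 0, 0, 0, 0], [0, 0, 0, 0, 0, 0, 0], [0, 0, 0, 0, 0, 0, 0], [0, 0, 0, 0, 0, 0, 0], [0, 0, 0, 0, 0, 0, 0]]

```text
time: 6.15
tool_pos: [0.4695, -0.1748, 0.0726]
ee_rot: [-3.142, 0.001, 2.971]
wrist_force: [0.1, -0.5, 2.4]
width: 0.015
```

Emit:
drive_tool:
  series:
    - [[0, 0, 0, 0, 0, -0.3, 0], [0, 0, 0, 0, 0, -0.6, 0], [0, 0, 0, 0, 0, -1.0, 0], [0, 0, 0, 0, 0, -1.0, 0]]

```text
time: 6.55
tool_pos: [0.4697, -0.1748, 0.0829]
ee_rot: [-3.141, 0.002, 2.971]
wrist_force: [0.7, 0.3, -0.9]
width: 0.0148
```

```bash
python3 -c "
from h import *
st();s=snap('wrist','w5');q=snap('side','s5')
a=cv2.resize(s['img'][150:290,180:340],None,fx=3.5,fy=3.5,interpolation=cv2.INTER_CUBIC)
b=cv2.resize(q['img'][120:180,240:310],None,fx=3.3,fy=3.3,interpolation=cv2.INTER_CUBIC)
o=np.zeros((490,800,3),np.uint8);o[:,:560]=a;o[:b.shape[0],565:565+b.shape[1]]=b
cv2.imwrite('pics/w5c.png',o)"
```

```text
{'time': np.float64(6.55), 'tool_pos': array([ 0.4697, -0.1748,  0.0829]), 'ee_rot': array([-3.1415e+00,  2.0000e-03,  2.9710e+00]), 'wrist_force': array([ 0.6579,  0.3143, -0.9051]), 'wrist_torque': array([ 0.0109, -0.0281, -0.021 ]), 'width': np.float64(0.0148), 'joint_positions': array([-4.6970e-01,  3.5300e-02,  1.6720e+00,  5.0000e-04,  1.4324e+00,
       -1.8700e+00])}
```

View pics/w5c.png

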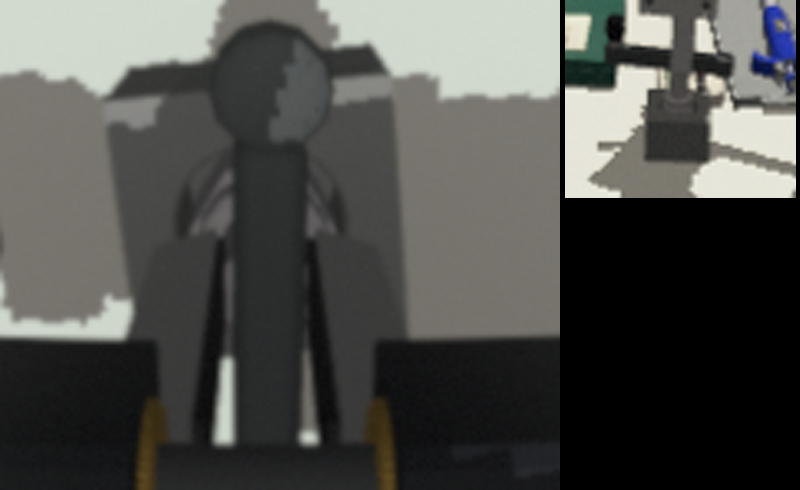

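It lifts, about 2 N of weight now showing, but the 14.8 mm opening against a 12 mm arm suggests the tips are pinching the neck. I'll set it back and take it a little higher still.

Emit:
drive_tool:
  series:
    - [[0, 0, 0, 0, 0, 0.5, 0], [0, 0, 0, 0, 0, 0.95, 0], [0, 0, 0, 0, 0, 1.0, 0], [0, 0, 0, 0, 0, 1.0, 25], [0, 0, 0, 0, 0, 1.0, 25], [0, 0, 0, 0, 0, 0.5, 25], [0, 0, 0, 0, 0, 0.5, 20], [0, 0, 0, 0, 0, 0.5, 0], [0, 0, 0, 0, 0, 0.5, 0], [0, 0, 0, 0, 0, 0.5, 0], [0, 0, 0, 0, 0, 0.5, 0], [0, 0, 0, 0, 0, 0.5, 0], [0, 0, 0, 0, 0, 0.5, 0]]

```text
time: 7.95
tool_pos: [0.4697, -0.1748, 0.0777]
ee_rot: [-3.141, 0.002, 2.971]
wrist_force: [-0.1, -0.6, 1.6]
width: 0.0122
```

```bash
python3 -c "
from h import *
st();s=snap('wrist','w6')
cv2.imwrite('pics/w6c.png',cv2.resize(s['img'][150:290,180:340],None,fx=4,fy=4,interpolation=cv2.INTER_CUBIC))"
```

```text
{'time': np.float64(7.95), 'tool_pos': array([ 0.4697, -0.1748,  0.0777]), 'ee_rot': array([-3.1415e+00,  1.8000e-03,  2.9710e+00]), 'wrist_force': array([-0.137 , -0.5703,  1.6227]), 'wrist_torque': array([ 0.0802, -0.0177,  0.0411]), 'width': np.float64(0.0122), 'joint_positions': array([-4.6970e-01,  3.9300e-02,  1.6786e+00,  4.0000e-04,  1.4219e+00,
       -1.8700e+00])}
```

View pics/w6c.png

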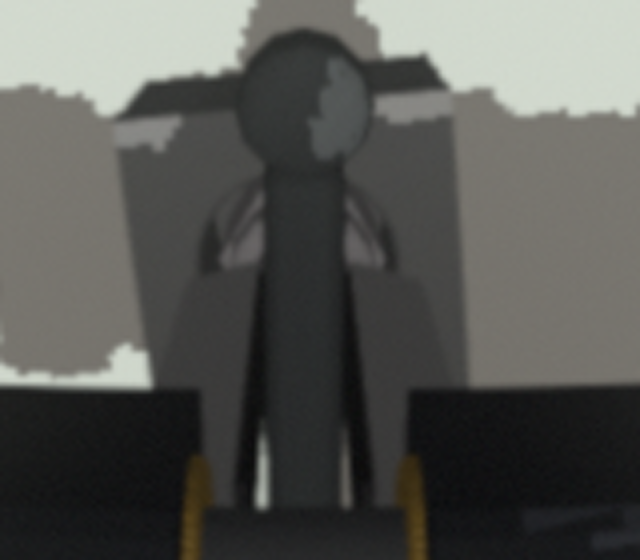

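Now 12.2 mm: a proper grip on the arm. I'll lift it.

Emit:
drive_tool:
  series:
    - [[0, 0, 0, 0, 0, -0.5, 0], [0, 0, 0, 0, 0, -1.5, 0], [0, 0, 0, 0, 0, -3, 0], [0, 0, 0, 0, 0, -5, 0], [0, 0, 0, 0, 0, -7, 0], [0, 0, 0, 0, 0, -9, 0], [0, 0, 0, 0, 0, -9.5, 0], [0, 0, 0, 0, 0, -9.5, 0]]

```text
time: 8.8
tool_pos: [0.4699, -0.1749, 0.1738]
ee_rot: [-3.141, 0.004, 2.971]
wrist_force: [-0.1, -0.0, -1.6]
width: 0.0116
```

```bash
python3 -c "
from h import *
st();s=snap('side','s7');t=snap('top','t7')
a=cv2.resize(s['img'][70:190,200:330],None,fx=4,fy=4,interpolation=cv2.INTER_CUBIC)
cv2.imwrite('pics/s7c.png',a)
rel([.447,.188,.172],robot.get_obs()['ee_rot'][2])"
```

```text
{'time': np.float64(8.8), 'tool_pos': array([ 0.4699, -0.1749,  0.1738]), 'ee_rot': array([-3.1409,  0.0038,  2.9711]), 'wrist_force': array([-0.1429, -0.017 , -1.6043]), 'wrist_torque': array([ 0.0252,  0.0206, -0.0276]), 'width': np.float64(0.0116), 'joint_positions': array([-4.6980e-01, -1.5800e-02,  1.5397e+00,  4.0000e-04,  1.6139e+00,
       -1.8700e+00])}
row [ 0.0004 -0.     -0.    ] [ 8.320e+00  3.535e+01 -2.000e-02]
```

View pics/s7c.png

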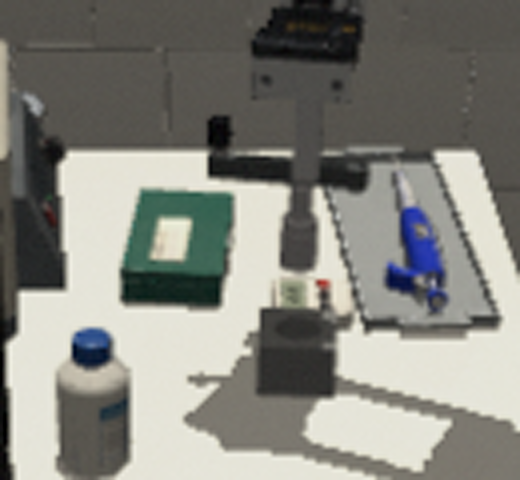

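The crank hangs upright in the fingers, clear of the holder. Carrying it to the collar.

Emit:
drive_tool:
  series:
    - [[0, 0, 0, 0.6, 2.5, 0, 0], [0, 0, 0, 1.4, 6, 0, 0], [0, 0, 0, 2.4, 10, 0, 0], [0, 0, 0, 3.3, 14, 0, 0], [0, 0, 0, 4.2, 18, 0, 0], [0, 0, 0, 5.2, 22, 0, 0], [0, 0, 0, 6.1, 26, 0, 0], [0, 0, 0, 7.1, 30, 0, 0], [0, 0, 0, 7.9, 33.5, 0, 0], [0, 0, 0, 8.3, 35.3, 0, 0], [0, 0, 0, 8.3, 35.35, 0, 0], [0, 0, 0, 8.3, 35.35, 0, 0], [0, 0, 0, 8.3, 35.35, 0, 0]]

```text
time: 10.2
tool_pos: [0.4469, 0.187, 0.1711]
ee_rot: [-3.141, -0.001, 2.97]
wrist_force: [-0.3, -0.1, -1.7]
width: 0.0116
```

```bash
python3 -c "
from h import *
st();s=snap('side','s8');t=snap('wrist','w8');snap('top','t8')
a=cv2.resize(s['img'][150:250,240:340],None,fx=5,fy=5,interpolation=cv2.INTER_CUBIC)
cv2.imwrite('pics/s8c.png',a)
cv2.imwrite('pics/w8c.png',cv2.resize(t['img'][110:290,170:350],None,fx=3,fy=3,interpolation=cv2.INTER_CUBIC))
"
```

```text
{'time': np.float64(10.2), 'tool_pos': array([0.4469, 0.187 , 0.1711]), 'ee_rot': array([-3.1408e+00, -1.1000e-03,  2.9699e+00]), 'wrist_force': array([-0.2626, -0.1276, -1.6737]), 'wrist_torque': array([-0.0276, -0.033 ,  0.0215]), 'width': np.float64(0.0116), 'joint_positions': array([ 2.7930e-01, -4.9000e-02,  1.5773e+00, -2.0000e-04,  1.6147e+00,
       -1.1199e+00])}
```

View pics/s8c.png

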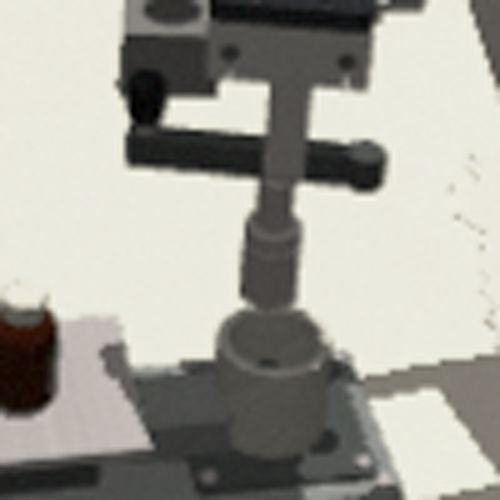

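View pics/w8c.png

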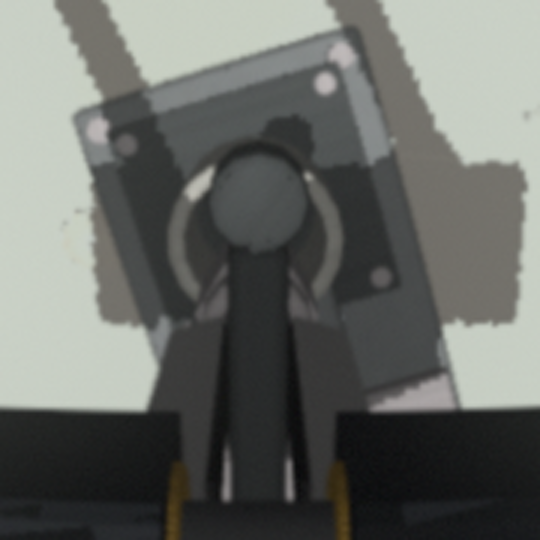

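```bash
python3 - <<'E'
from h import *
s=load('s8'); P=lambda x,y:(240+(x+.5)/5-.5,150+(y+.5)/5-.5)
z=.1711-.0717
print('z rim',z)
for (x,y) in [(270,290),(269,296)]:
    o,d=ray(s,*P(x,y)); k=(.187-o[1])/d[1]; print('socket @y=.187',o+k*d)
for (x,y) in [(272,333),(272,338)]: print('collar',onz(s,*P(x,y),.07))
t=load('t8'); st()
cv2.imwrite('pics/t8c.png',cv2.resize(t['img'][180:260,150:240],None,fx=6,fy=6,interpolation=cv2.INTER_CUBIC))
E
```

```text
z rim 0.0994
socket @y=.187 [0.44983566 0.187      0.09777901]
socket @y=.187 [0.4501047  0.187      0.09408789]
collar [0.44705737 0.18580629 0.07      ]
collar [0.44745574 0.18973446 0.07      ]
{'time': np.float64(10.35), 'tool_pos': array([0.4473, 0.187 , 0.1717]), 'ee_rot': array([ 3.1415e+00, -2.0000e-04,  2.9693e+00]), 'wrist_force': array([ 0.0492, -0.1833, -2.0737]), 'wrist_torque': array([ 0.0296, -0.0571,  0.0304]), 'width': np.float64(0.0118), 'joint_positions': array([ 2.7880e-01, -4.9500e-02,  1.5765e+00,  2.0000e-04,  1.6147e+00,
       -1.1196e+00])}
```

View pics/t8c.png

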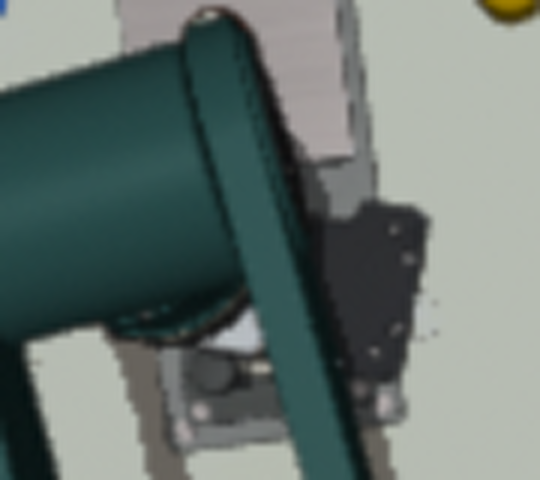

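Against the collar in the side view, the socket stands about 3 mm towards +x. That matches the tip offset of (+3,+2) mm seen from the wrist camera. I'll descend into the mouth, still above the tip.

Emit:
drive_tool:
  series:
    - [[0, 0, 0, 0, 0.1, 0.8, 0], [0, 0, 0, 0, 0.1, 1.8, 0], [0, 0, 0, 0, 0.1, 2.8, 0], [0, 0, 0, 0, 0.1, 3.6, 0], [0, 0, 0, 0, 0.1, 4.2, 0], [0, 0, 0, 0, 0.1, 4.2, 0]]

```text
time: 10.95
tool_pos: [0.4466, 0.1878, 0.1282]
ee_rot: [-3.141, -0.003, 2.969]
wrist_force: [0.8, 0.2, -1.3]
width: 0.0119
```

Emit:
drive_tool:
  series:
    - [[0, 0, 0, 0, 0, 0.15, 0], [0, 0, 0, 0, 0, 0.3, 0], [0, 0, 0, 0, 0, 0.45, 0], [0, 0, 0, 0, 0, 0.6, 0], [0, 0, 0, 0, 0, 0.7, 0], [0, 0, 0, 0, 0, 0.7, 0]]

```text
time: 11.55
tool_pos: [0.4465, 0.1878, 0.1211]
ee_rot: [-3.14, -0.003, 2.969]
wrist_force: [0.7, 0.4, -1.5]
width: 0.0116
```

```bash
python3 -c "
from h import *
st()"
```

```text
{'time': np.float64(11.55), 'tool_pos': array([0.4465, 0.1878, 0.1211]), 'ee_rot': array([-3.1405e+00, -2.7000e-03,  2.9694e+00]), 'wrist_force': array([ 0.73  ,  0.4044, -1.5208]), 'wrist_torque': array([ 0.0207, -0.0147,  0.0063]), 'width': np.float64(0.0116), 'joint_positions': array([ 2.8080e-01, -2.4400e-02,  1.6537e+00,  2.0000e-04,  1.5152e+00,
       -1.1178e+00])}
```

The rim is about 6 mm below the cone tip with no contact, so the centring is good. I'll feel on in small steps.

Emit:
drive_tool:
  series:
    - [[0, 0.003, 0, 0, 0, 0.1, 0], [0, 0.003, 0, 0, 0, 0.15, 0], [0, 0.003, 0, 0, 0, 0.2, 0], [0, 0.003, 0, 0, 0, 0.2, 0]]

```text
time: 11.95
tool_pos: [0.4466, 0.188, 0.1191]
ee_rot: [-3.141, -0.006, 2.969]
wrist_force: [-0.1, 1.4, -1.1]
width: 0.0117
```

Emit:
drive_tool:
  series:
    - [[0, 0, 0, 0, 0, 0.05, 0], [0, 0, 0, 0, 0, 0.1, 0], [0, 0, 0, 0, 0, 0.1, 0]]

```text
time: 12.25
tool_pos: [0.4466, 0.1882, 0.1183]
ee_rot: [-3.142, -0.006, 2.969]
wrist_force: [0.1, 0.7, -1.1]
width: 0.0117
```

Emit:
drive_tool:
  series:
    - [[0, -0.005, 0, 0, 0, 0.05, 0], [0, -0.005, 0, 0, 0, 0.1, 0], [0, -0.005, 0, 0, 0, 0.1, 0]]

```text
time: 12.55
tool_pos: [0.4465, 0.1884, 0.1176]
ee_rot: [3.141, -0.001, 2.97]
wrist_force: [-2.3, 1.4, 1.8]
width: 0.0119
```

Emit:
drive_tool:
  series:
    - [[0, 0, 0, 0, 0, 0.05, 0], [0, 0, 0, 0, 0, 0.1, 0], [0, 0, 0, 0, 0, 0.1, 0]]

```text
time: 12.85
tool_pos: [0.4467, 0.1885, 0.1174]
ee_rot: [3.141, 0.0, 2.97]
wrist_force: [-2.3, 1.5, 5.5]
width: 0.0118
```

Contact at TCP z 0.1175, which puts the rim about 24 mm below the mouth: it sits on the cone foot and misses the flats. I'll ease sideways towards the lateral force and search clockwise under light pressure.

Emit:
drive_tool:
  series:
    - [[0, 0, 0.04, 0.04, 0.03, 0, 0], [0, 0, 0.08, 0.04, 0.03, 0, 0], [0, 0, 0.12, 0.04, 0.03, 0, 0], [0, 0, 0.16, 0.04, 0.03, 0, 0], [0, 0, 0.2, 0.04, 0.03, 0, 0]]

```text
time: 13.35
tool_pos: [0.4462, 0.1888, 0.1174]
ee_rot: [3.141, -0.0, 2.768]
wrist_force: [-2.2, 0.8, 3.7]
width: 0.0119
```

```bash
python3 -c "
from h import *
st()"
```

```text
{'time': np.float64(13.35), 'tool_pos': array([0.4462, 0.1888, 0.1174]), 'ee_rot': array([ 3.1410e+00, -5.0000e-04,  2.7681e+00]), 'wrist_force': array([-2.1688,  0.8054,  3.654 ]), 'wrist_torque': array([0.2314, 0.5202, 0.0402]), 'width': np.float64(0.0119), 'joint_positions': array([ 2.8270e-01, -2.4400e-02,  1.6611e+00,  8.0000e-04,  1.5049e+00,
       -9.1460e-01])}
```

Emit:
drive_tool:
  series:
    - [[0, 0, 0.04, 0.04, 0, 0.04, 0], [0, 0, 0.08, 0.04, 0, 0.05, 0], [0, 0, 0.12, 0.04, 0, 0.05, 0], [0, 0, 0.16, 0.04, 0, 0.05, 0], [0, 0, 0.2, 0.04, 0, 0.05, 0]]

```text
time: 13.85
tool_pos: [0.446, 0.1893, 0.1174]
ee_rot: [3.14, -0.0, 2.567]
wrist_force: [-2.6, 1.5, 3.8]
width: 0.0119
```

```bash
python3 -c "
from h import *
st()"
```

```text
{'time': np.float64(13.85), 'tool_pos': array([0.446 , 0.1893, 0.1174]), 'ee_rot': array([ 3.1400e+00, -3.0000e-04,  2.5666e+00]), 'wrist_force': array([-2.5748,  1.4791,  3.8023]), 'wrist_torque': array([0.3648, 0.4017, 0.0591]), 'width': np.float64(0.0119), 'joint_positions': array([ 2.8330e-01, -2.5100e-02,  1.6618e+00,  1.3000e-03,  1.5038e+00,
       -7.1250e-01])}
```

Emit:
drive_tool:
  series:
    - [[0, 0, 0.03, 0.07, 0.01, 0.05, 0], [0, 0, 0.06, 0.07, 0.01, 0.08, 0], [0, 0, 0.1, 0.07, 0.01, 0.08, 0], [0, 0, 0.14, 0.07, 0.01, 0.08, 0], [0, 0, 0.18, 0.07, 0.01, 0.08, 0]]

```text
time: 14.35
tool_pos: [0.4462, 0.1899, 0.1174]
ee_rot: [3.138, 0.001, 2.385]
wrist_force: [-1.6, 1.8, 4.6]
width: 0.0116
```

```bash
python3 -c "
from h import *
st()"
```

```text
{'time': np.float64(14.35), 'tool_pos': array([0.4462, 0.1899, 0.1174]), 'ee_rot': array([3.1384e+00, 5.0000e-04, 2.3848e+00]), 'wrist_force': array([-1.6435,  1.8225,  4.6493]), 'wrist_torque': array([0.1762, 0.3242, 0.0412]), 'width': np.float64(0.0116), 'joint_positions': array([ 2.8450e-01, -2.5800e-02,  1.6625e+00,  1.2000e-03,  1.5018e+00,
       -5.2960e-01])}
```

Emit:
drive_tool:
  series:
    - [[0.003, 0, 0.03, 0.08, 0.01, 0.05, 0], [0.003, 0, 0.06, 0.08, 0.01, 0.08, 0], [0.003, 0, 0.1, 0.08, 0.01, 0.08, 0], [0.003, 0, 0.14, 0.08, 0.01, 0.08, 0], [0.003, 0, 0.18, 0.08, 0.01, 0.08, 0]]

```text
time: 14.85
tool_pos: [0.4465, 0.1906, 0.1174]
ee_rot: [3.139, 0.001, 2.203]
wrist_force: [-0.3, 0.7, 5.4]
width: 0.0118
```

```bash
python3 -c "
from h import *
st()"
```

```text
{'time': np.float64(14.85), 'tool_pos': array([0.4465, 0.1906, 0.1174]), 'ee_rot': array([3.1394e+00, 1.2000e-03, 2.2028e+00]), 'wrist_force': array([-0.2847,  0.7361,  5.4144]), 'wrist_torque': array([0.1273, 0.2003, 0.0439]), 'width': np.float64(0.0118), 'joint_positions': array([ 2.8690e-01, -2.4000e-02,  1.6609e+00, -3.0000e-04,  1.5023e+00,
       -3.4520e-01])}
```

Emit:
drive_tool:
  series:
    - [[0.002, -0.001, 0.04, 0, 0.0, 0.05, 0], [0.002, -0.001, 0.08, 0, 0.0, 0.08, 0], [0.002, -0.001, 0.12, 0, 0.0, 0.08, 0], [0.002, -0.001, 0.16, 0, 0.0, 0.08, 0], [0.002, -0.001, 0.2, 0, 0.0, 0.08, 0]]

```text
time: 15.35
tool_pos: [0.4472, 0.1907, 0.1174]
ee_rot: [3.139, 0.002, 2.001]
wrist_force: [-0.9, 1.5, 4.6]
width: 0.0118
```

```bash
python3 -c "
from h import *
st()"
```

```text
{'time': np.float64(15.35), 'tool_pos': array([0.4472, 0.1907, 0.1174]), 'ee_rot': array([3.1390e+00, 2.2000e-03, 2.0008e+00]), 'wrist_force': array([-0.8617,  1.4733,  4.5801]), 'wrist_torque': array([0.16  , 0.3031, 0.0194]), 'width': np.float64(0.0118), 'joint_positions': array([ 0.2878, -0.0226,  1.6595, -0.0019,  1.5018, -0.1421])}
```

Emit:
drive_tool:
  series:
    - [[0.003, -0.002, 0.04, 0.05, 0.0, 0.05, 0], [0.003, -0.002, 0.08, 0.05, 0.0, 0.08, 0], [0.003, -0.002, 0.12, 0.05, 0.0, 0.08, 0], [0.003, -0.002, 0.16, 0.05, 0.0, 0.08, 0], [0.003, -0.002, 0.2, 0.05, 0.0, 0.08, 0]]

```text
time: 15.85
tool_pos: [0.4476, 0.1913, 0.1172]
ee_rot: [3.14, 0.004, 1.799]
wrist_force: [-0.8, 1.2, 4.0]
width: 0.0117
```

```bash
python3 -c "
from h import *
st();s=snap('side','s9');t=snap('wrist','w9')
a=cv2.resize(s['img'][150:250,240:340],None,fx=5,fy=5,interpolation=cv2.INTER_CUBIC)
cv2.imwrite('pics/s9c.png',a)
"
```

```text
{'time': np.float64(15.85), 'tool_pos': array([0.4476, 0.1913, 0.1172]), 'ee_rot': array([3.1397, 0.004 , 1.7987]), 'wrist_force': array([-0.8491,  1.1748,  3.9519]), 'wrist_torque': array([ 0.1294,  0.2697, -0.0399]), 'width': np.float64(0.0117), 'joint_positions': array([ 0.2903, -0.0201,  1.6573, -0.0041,  1.5027,  0.0626])}
```

View pics/s9c.png

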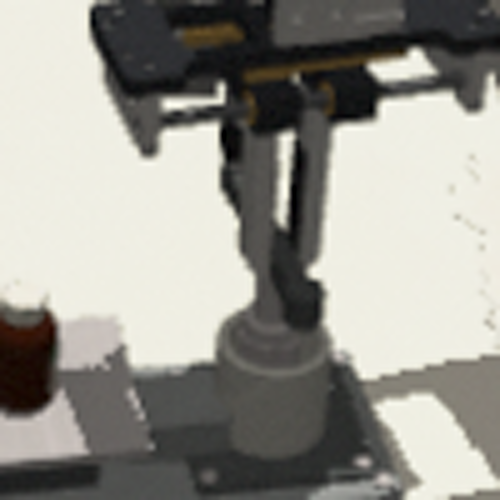

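View pics/w9.png

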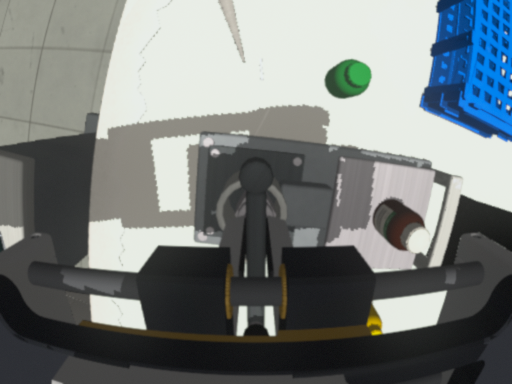

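```bash
python3 -c "
from h import *
o=robot.get_obs(); rel(o['tool_pos'],o['ee_rot'][2]-.1); st()"
```

```text
row [0.0022 0.0039 0.1   ] [0. 0. 0.]
{'time': np.float64(15.95), 'tool_pos': array([0.4476, 0.1913, 0.1172]), 'ee_rot': array([3.1396, 0.004 , 1.8006]), 'wrist_force': array([-0.1427,  0.3368,  5.3019]), 'wrist_torque': array([ 0.1235,  0.2509, -0.0022]), 'width': np.float64(0.0119), 'joint_positions': array([ 0.2903, -0.02  ,  1.6574, -0.0041,  1.5025,  0.0608])}
```

Emit:
drive_tool:
  series:
    - [[0.002, 0.004, 0.03, 0.02, 0.0, 0.06, 0], [0.002, 0.004, 0.06, 0.02, 0.0, 0.12, 0], [0.002, 0.004, 0.09, 0.02, 0.0, 0.12, 0], [0.002, 0.004, 0.12, 0.02, 0.0, 0.12, 0], [0.002, 0.004, 0.15, 0.02, 0.0, 0.12, 0]]

```text
time: 16.45
tool_pos: [0.4478, 0.1916, 0.1153]
ee_rot: [3.141, -0.0, 1.648]
wrist_force: [2.4, 1.2, -2.4]
width: 0.012
```

```bash
python3 -c "
from h import *
st();o=robot.get_obs(); rel(o['tool_pos'],o['ee_rot'][2]-.1)"
```

```text
{'time': np.float64(16.45), 'tool_pos': array([0.4478, 0.1916, 0.1153]), 'ee_rot': array([ 3.1410e+00, -4.0000e-04,  1.6482e+00]), 'wrist_force': array([ 2.3567,  1.2164, -2.4013]), 'wrist_torque': array([ 0.4059, -0.632 , -0.011 ]), 'width': np.float64(0.012), 'joint_positions': array([ 2.8760e-01, -1.7700e-02,  1.6588e+00,  2.0000e-04,  1.4998e+00,
        2.1020e-01])}
row [ 0.0005 -0.0004  0.1   ] [0. 0. 0.]
```

It dropped: z is down to 0.1153 and the contact force is gone. I'll lower it home gently.

Emit:
drive_tool:
  series:
    - [[0, 0, 0, 0.01, 0.03, 0.2, 0], [0, 0, 0, 0.01, 0.03, 0.4, 0], [0, 0, 0, 0.01, 0.03, 0.4, 0]]

```text
time: 16.75
tool_pos: [0.4481, 0.1917, 0.111]
ee_rot: [3.141, -0.0, 1.648]
wrist_force: [2.0, 1.7, -3.2]
width: 0.0119
```

```bash
python3 -c "
from h import *
st();o=robot.get_obs(); rel(o['tool_pos'],o['ee_rot'][2]-.1)"
```

```text
{'time': np.float64(16.75), 'tool_pos': array([0.4481, 0.1917, 0.111 ]), 'ee_rot': array([ 3.1411e+00, -3.0000e-04,  1.6483e+00]), 'wrist_force': array([ 1.964 ,  1.7209, -3.2492]), 'wrist_torque': array([ 0.3213, -0.4857,  0.0114]), 'width': np.float64(0.0119), 'joint_positions': array([ 2.8770e-01, -1.4200e-02,  1.6642e+00,  2.0000e-04,  1.4910e+00,
        2.1020e-01])}
row [ 0.0005 -0.0003  0.1   ] [0. 0. 0.]
```

Emit:
drive_tool:
  series:
    - [[0, 0, 0, 0.02, 0.03, 0.2, 0], [0, 0, 0, 0.02, 0.03, 0.4, 0], [0, 0, 0, 0.02, 0.03, 0.6, 0], [0, 0, 0, 0.02, 0.03, 0.8, 0], [0, 0, 0, 0.02, 0.03, 0.95, 0], [0, 0, 0, 0.02, 0.03, 0.95, 0]]

```text
time: 17.35
tool_pos: [0.4483, 0.1918, 0.1011]
ee_rot: [3.141, -0.0, 1.648]
wrist_force: [1.5, 1.1, -2.7]
width: 0.0119
```

Emit:
drive_tool:
  series:
    - [[0, 0, 0, 0, 0.0, 0.08, 0], [0, 0, 0, 0, 0.0, 0.15, 0], [0, 0, 0, 0, 0, 0.2, 0], [0, 0, 0, 0, 0, 0.2, 0]]

```text
time: 17.75
tool_pos: [0.4484, 0.1919, 0.0997]
ee_rot: [3.141, -0.0, 1.648]
wrist_force: [-0.2, 0.4, 2.5]
width: 0.0118
```

```bash
python3 -c "
from h import *
st();o=robot.get_obs(); rel(o['tool_pos'],o['ee_rot'][2]-.1)"
```

```text
{'time': np.float64(17.75), 'tool_pos': array([0.4484, 0.1919, 0.0997]), 'ee_rot': array([ 3.1411e+00, -2.0000e-04,  1.6483e+00]), 'wrist_force': array([-0.179 ,  0.3677,  2.527 ]), 'wrist_torque': array([ 0.1754, -0.0144, -0.0204]), 'width': np.float64(0.0118), 'joint_positions': array([ 2.8800e-01, -5.9000e-03,  1.6792e+00,  1.0000e-04,  1.4678e+00,
        2.1040e-01])}
row [ 0.0005 -0.0002  0.1   ] [0. 0. 0.]
```

Home: TCP z is 0.0997, exactly the expected flange seat, with a light upward reaction. Now the clockwise turn, in short pieces.

Emit:
drive_tool:
  series:
    - [[0, 0, 0.06, 0, 0, 0, 0], [0, 0, 0.12, 0, 0, 0, 0], [0, 0, 0.18, 0, 0, 0, 0], [0, 0, 0.24, 0, 0, 0, 0], [0, 0, 0.3, 0, 0, 0, 0]]

```text
time: 18.25
tool_pos: [0.4491, 0.1918, 0.0997]
ee_rot: [3.139, -0.0, 1.346]
wrist_force: [2.5, 0.7, -0.6]
width: 0.0119
```

```bash
python3 -c "
from h import *
st();o=robot.get_obs(); rel(o['tool_pos'],o['ee_rot'][2]-.1)"
```

```text
{'time': np.float64(18.25), 'tool_pos': array([0.4491, 0.1918, 0.0997]), 'ee_rot': array([ 3.1393e+00, -5.0000e-04,  1.3465e+00]), 'wrist_force': array([ 2.5496,  0.7076, -0.6056]), 'wrist_torque': array([ 0.0767, -0.4909,  0.2179]), 'width': np.float64(0.0119), 'joint_positions': array([ 2.8790e-01, -5.9000e-03,  1.6790e+00, -7.0000e-04,  1.4663e+00,
        5.1230e-01])}
row [ 0.0022 -0.0006  0.1   ] [0. 0. 0.]
```

Emit:
drive_tool:
  series:
    - [[0.002, 0, 0.06, 0, 0.02, 0.02, 0], [0.002, 0, 0.12, 0, 0.04, 0.02, 0], [0.002, 0, 0.18, 0, 0.04, 0.02, 0], [0.002, 0, 0.24, 0, 0.04, 0.02, 0], [0.002, 0, 0.3, 0, 0.04, 0.02, 0], [0.002, 0, 0.36, 0, 0.04, 0.02, 0]]

```text
time: 18.85
tool_pos: [0.4501, 0.1913, 0.0997]
ee_rot: [3.14, -0.001, 0.985]
wrist_force: [2.6, 0.2, -0.6]
width: 0.0123
```

```bash
python3 -c "
from h import *
s=snap('wrist','w10');q=snap('side','s10');st();o=robot.get_obs(); rel(o['tool_pos'],o['ee_rot'][2]-.1)
a=s['img'][130:384];b=cv2.resize(q['img'][170:260,200:340],None,fx=3,fy=3,interpolation=cv2.INTER_CUBIC)
o=np.zeros((254+270,512,3),np.uint8);o[:254]=a;o[254:,:420]=b;cv2.imwrite('pics/c10.png',o)"
```

```text
{'time': np.float64(18.95), 'tool_pos': array([0.4502, 0.1914, 0.0997]), 'ee_rot': array([ 3.1397e+00, -1.3000e-03,  9.8690e-01]), 'wrist_force': array([2.8356, 0.0207, 0.3526]), 'wrist_torque': array([-0.0723, -0.5257,  0.1829]), 'width': np.float64(0.0117), 'joint_positions': array([ 2.8640e-01, -3.9000e-03,  1.6770e+00, -6.0000e-04,  1.4663e+00,
        8.7030e-01])}
row [ 0.0018 -0.0014  0.1   ] [0. 0. 0.]
```

View pics/c10.png

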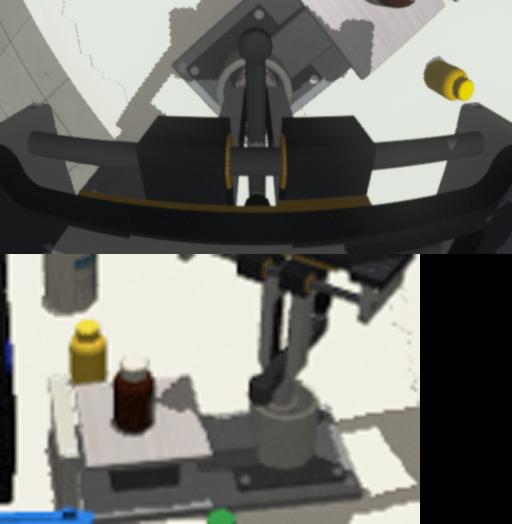

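The platform is part-way up with the bottle standing. Continuing.

Emit:
drive_tool:
  series:
    - [[0.002, -0.001, 0.06, 0.02, 0.03, 0.02, 0], [0.002, -0.001, 0.12, 0.02, 0.03, 0.02, 0], [0.002, -0.001, 0.18, 0.02, 0.03, 0.02, 0], [0.002, -0.001, 0.24, 0.02, 0.03, 0.02, 0], [0.002, -0.001, 0.3, 0.02, 0.03, 0.02, 0], [0.002, -0.001, 0.36, 0.02, 0.03, 0.02, 0]]

```text
time: 19.55
tool_pos: [0.451, 0.1906, 0.0997]
ee_rot: [3.14, -0.0, 0.626]
wrist_force: [1.7, -1.5, 0.4]
width: 0.0115
```

```bash
python3 -c "
from h import *
st();o=robot.get_obs(); rel(o['tool_pos'],o['ee_rot'][2]-.1)"
```

```text
{'time': np.float64(19.55), 'tool_pos': array([0.451 , 0.1906, 0.0997]), 'ee_rot': array([ 3.140e+00, -4.000e-04,  6.262e-01]), 'wrist_force': array([ 1.673 , -1.4572,  0.3806]), 'wrist_torque': array([-0.378 , -0.4302,  0.3033]), 'width': np.float64(0.0115), 'joint_positions': array([ 2.8500e-01, -1.8000e-03,  1.6750e+00, -1.4000e-03,  1.4676e+00,
        1.2297e+00])}
row [ 0.0016 -0.0004  0.1   ] [0. 0. 0.]
```

Emit:
drive_tool:
  series:
    - [[0.002, 0, 0.06, 0, 0.04, 0.02, 0], [0.002, 0, 0.12, 0, 0.04, 0.02, 0], [0.002, 0, 0.18, 0, 0.04, 0.02, 0], [0.002, 0, 0.24, 0, 0.04, 0.02, 0], [0.002, 0, 0.3, 0, 0.04, 0.02, 0]]

```text
time: 20.05
tool_pos: [0.4515, 0.1896, 0.0997]
ee_rot: [3.141, -0.001, 0.326]
wrist_force: [1.6, -1.1, 0.3]
width: 0.0116
```

```bash
python3 -c "
from h import *
st();o=robot.get_obs(); rel(o['tool_pos'],o['ee_rot'][2]-.1)"
```

```text
{'time': np.float64(20.05), 'tool_pos': array([0.4515, 0.1896, 0.0997]), 'ee_rot': array([ 3.1405e+00, -6.0000e-04,  3.2560e-01]), 'wrist_force': array([ 1.6414, -1.051 ,  0.2958]), 'wrist_torque': array([-0.2803, -0.207 ,  0.2859]), 'width': np.float64(0.0116), 'joint_positions': array([ 2.8250e-01, -1.5000e-03,  1.6747e+00, -1.0000e-03,  1.4678e+00,
        1.5278e+00])}
row [ 0.001  -0.0006  0.1   ] [0. 0. 0.]
```

1.32 rad turned so far. I'll finish slowly until the torque rises at the stop.

Emit:
drive_tool:
  series:
    - [[0.001, 0, 0.03, 0.01, 0.02, 0, 0], [0.001, 0, 0.06, 0.01, 0.02, 0, 0], [0.001, 0, 0.09, 0.01, 0.02, 0, 0], [0.001, 0, 0.12, 0.01, 0.02, 0, 0]]

```text
time: 20.45
tool_pos: [0.4516, 0.1891, 0.0997]
ee_rot: [3.141, -0.0, 0.205]
wrist_force: [1.7, -0.2, -0.0]
width: 0.0115
```

```bash
python3 -c "
from h import *
st();q=snap('side','s11');cv2.imwrite('pics/c11.png',cv2.resize(q['img'][170:260,200:340],None,fx=5,fy=5,interpolation=cv2.INTER_CUBIC))"
```

```text
{'time': np.float64(20.45), 'tool_pos': array([0.4516, 0.1891, 0.0997]), 'ee_rot': array([ 3.1409e+00, -4.0000e-04,  2.0490e-01]), 'wrist_force': array([ 1.7237, -0.2311, -0.0089]), 'wrist_torque': array([-0.1547, -0.1426,  0.2443]), 'width': np.float64(0.0115), 'joint_positions': array([ 2.8130e-01, -1.5000e-03,  1.6746e+00, -7.0000e-04,  1.4681e+00,
        1.6473e+00])}
```

View pics/c11.png

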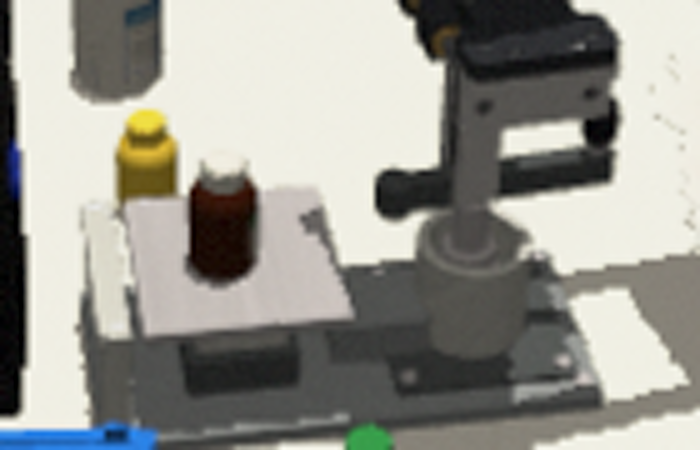

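The platform is nearly level with the ledge, the bottle stands, and there's no stop felt yet.

Emit:
drive_tool:
  series:
    - [[0, 0, 0.03, 0, 0.02, 0, 0], [0, 0, 0.06, 0, 0.02, 0, 0], [0, 0, 0.08, 0, 0.02, 0, 0]]

```text
time: 20.8
tool_pos: [0.4515, 0.189, 0.0997]
ee_rot: [3.141, -0.0, 0.124]
wrist_force: [0.7, -0.2, 1.4]
width: 0.0119
```

```bash
python3 -c "
from h import *
st()"
```

```text
{'time': np.float64(20.8), 'tool_pos': array([0.4515, 0.189 , 0.0997]), 'ee_rot': array([ 3.1409e+00, -2.0000e-04,  1.2370e-01]), 'wrist_force': array([ 0.6661, -0.2198,  1.4384]), 'wrist_torque': array([-0.0635,  0.002 ,  0.4869]), 'width': np.float64(0.0119), 'joint_positions': array([ 2.8100e-01, -1.6000e-03,  1.6748e+00, -7.0000e-04,  1.4684e+00,
        1.7282e+00])}
```

Emit:
drive_tool:
  series:
    - [[0, 0, 0.03, 0, 0.01, 0, 0], [0, 0, 0.06, 0, 0.01, 0, 0], [0, 0, 0.06, 0, 0.01, 0, 0]]

```text
time: 21.1
tool_pos: [0.4514, 0.189, 0.0997]
ee_rot: [3.141, -0.0, 0.065]
wrist_force: [1.5, 1.5, 1.0]
width: 0.0121
```

```bash
python3 -c "
from h import *
st()"
```

```text
{'time': np.float64(21.1), 'tool_pos': array([0.4514, 0.189 , 0.0997]), 'ee_rot': array([ 3.1409e+00, -1.0000e-04,  6.4600e-02]), 'wrist_force': array([1.4775, 1.4753, 1.0235]), 'wrist_torque': array([-0.0175, -0.0349,  0.6399]), 'width': np.float64(0.0121), 'joint_positions': array([ 2.8100e-01, -1.7000e-03,  1.6748e+00, -7.0000e-04,  1.4686e+00,
        1.7873e+00])}
```

The torque has doubled to 0.64 N m: the top stop. I'll relax the wind-up slightly and look before letting go.

Emit:
drive_tool:
  series:
    - [[0, 0, -0.02, 0, 0, 0, 0], [0, 0, -0.04, 0, 0, 0, 0], [0, 0, -0.04, 0, 0, 0, 0]]

```text
time: 21.4
tool_pos: [0.4514, 0.189, 0.0997]
ee_rot: [3.141, 0.0, 0.105]
wrist_force: [0.7, 0.3, 0.4]
width: 0.012
```

```bash
python3 -c "
from h import *
st();q=snap('side','s12');cv2.imwrite('pics/c12.png',cv2.resize(q['img'][190:260,205:305],None,fx=7,fy=7,interpolation=cv2.INTER_CUBIC))"
```

```text
{'time': np.float64(21.4), 'tool_pos': array([0.4514, 0.189 , 0.0997]), 'ee_rot': array([3.1409, 0.    , 0.1055]), 'wrist_force': array([0.7463, 0.2632, 0.4051]), 'wrist_torque': array([-0.0188, -0.1203,  0.5187]), 'width': np.float64(0.012), 'joint_positions': array([ 2.8100e-01, -1.6000e-03,  1.6749e+00, -7.0000e-04,  1.4685e+00,
        1.7464e+00])}
```

View pics/c12.png

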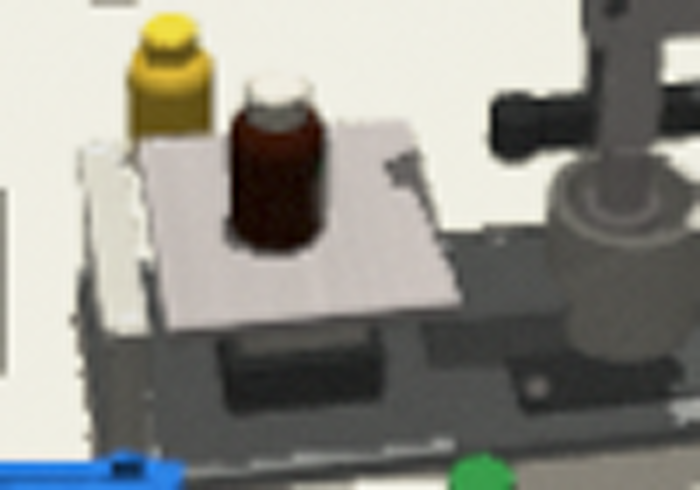

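```bash
python3 - <<'E'
from h import *
s=load('s12')
P=lambda x,y:(round(205+x/7),round(190+y/7))
for q in [(105,200),(115,260),(120,300)]: print('ledge',pt(s,*P(*q)))
for q in [(190,200),(190,260),(200,300),(360,250),(420,280)]: print('plat',pt(s,*P(*q)))
s=load('s8')
for q in [(190,200),(190,260),(200,300),(360,250),(420,280)]: print('plat0',pt(s,*P(*q)))
E
```

```text
ledge [0.62945851 0.19441151 0.07049172]
ledge [0.62593779 0.22684679 0.07229845]
ledge [0.62279297 0.25075239 0.0741229 ]
plat [0.60013009 0.19633447 0.07166577]
plat [0.59980197 0.22553136 0.07082201]
plat [0.59485352 0.24735236 0.07076999]
plat [0.54231878 0.22226003 0.07037702]
plat [0.5215546  0.23932587 0.07207337]
plat0 [0.60076351 0.17131229 0.05137105]
plat0 [0.60039822 0.20242697 0.05140432]
plat0 [0.59530837 0.22507179 0.05154087]
plat0 [0.54136596 0.20002493 0.05175102]
plat0 [0.52003667 0.21733387 0.05331368]
```

Depth puts the platform at about 71 mm (51.5 before) and the ledge at 70–74 mm: flush. I'll release the remaining torque, open and withdraw straight up.

Emit:
drive_tool:
  series:
    - [[0, 0, -0.04, 0, 0, 0, 0], [0, 0, -0.08, 0, 0, 0, 0], [0, 0, -0.11, 0, 0, 0, 0], [0, 0, -0.11, 0, 0, 0, 0]]

```text
time: 21.85
tool_pos: [0.4516, 0.189, 0.0997]
ee_rot: [3.141, -0.0, 0.214]
wrist_force: [2.5, 1.1, -0.4]
width: 0.0118
```

```bash
python3 -c "
from h import *
st()"
```

```text
{'time': np.float64(21.85), 'tool_pos': array([0.4516, 0.189 , 0.0997]), 'ee_rot': array([ 3.1412e+00, -4.0000e-04,  2.1350e-01]), 'wrist_force': array([ 2.5157,  1.1424, -0.4472]), 'wrist_torque': array([ 0.01  , -0.2253,  0.0055]), 'width': np.float64(0.0118), 'joint_positions': array([ 2.8080e-01, -1.6000e-03,  1.6748e+00, -5.0000e-04,  1.4681e+00,
        1.6381e+00])}
```

Emit:
drive_tool:
  series:
    - [[0, 0, 0, 0, 0, 0, 8], [0, 0, 0, 0, 0, 0, 18], [0, 0, 0, 0, 0, 0, 28], [0, 0, 0, 0, 0, 0, 30], [0, 0, 0, 0, 0, 0, 30], [0, 0, 0, 0, 0, 0, 30]]

```text
time: 22.45
tool_pos: [0.4515, 0.189, 0.0996]
ee_rot: [3.141, -0.0, 0.213]
wrist_force: [0.2, 0.8, -0.1]
width: 0.028
```

Emit:
drive_tool:
  series:
    - [[0, 0, 0, 0, 0, -0.5, 30], [0, 0, 0, 0, 0, -1.5, 30], [0, 0, 0, 0, 0, -3, 30], [0, 0, 0, 0, 0, -6, 30], [0, 0, 0, 0, 0, -9, 30], [0, 0, 0, 0, 0, -12, 30], [0, 0, 0, 0, 0, -12, 30], [0, 0, 0, 0, 0, -12, 30]]

```text
time: 23.25
tool_pos: [0.4518, 0.1891, 0.2206]
ee_rot: [3.141, -0.002, 0.213]
wrist_force: [-0.5, -0.1, -0.5]
width: 0.028
```

```bash
python3 - <<'E'
from h import *
st();q=snap('side','s13');t=snap('top','t13');w=snap('wrist','w13')
a=cv2.resize(q['img'][130:260,190:340],None,fx=3,fy=3,interpolation=cv2.INTER_CUBIC)
o=np.zeros((600,800,3),np.uint8);o[:390,:450]=a;o[:260,455:800]=cv2.resize(t['img'],(345,260));o[262:520,455:800]=cv2.resize(w['img'],(345,258));cv2.imwrite('pics/c13.png',o)
s=q
P=lambda x,y:(round(205+x/7),round(190+y/7))
for p in [(105,200),(115,260)]: print('ledge',pt(s,*P(*p)))
for p in [(190,200),(190,260),(360,250)]: print('plat',pt(s,*P(*p)))
E
```

```text
{'time': np.float64(23.25), 'tool_pos': array([0.4518, 0.1891, 0.2206]), 'ee_rot': array([ 3.1413e+00, -2.3000e-03,  2.1350e-01]), 'wrist_force': array([-0.5067, -0.0659, -0.457 ]), 'wrist_torque': array([-0.0459,  0.0769, -0.0156]), 'width': np.float64(0.028), 'joint_positions': array([ 2.8090e-01, -5.1700e-02,  1.4820e+00, -4.0000e-04,  1.7090e+00,
        1.6382e+00])}
ledge [0.62954869 0.19288602 0.06925512]
ledge [0.62593244 0.22694039 0.07237707]
plat [0.60013953 0.19596161 0.07136335]
plat [0.59978306 0.22626419 0.0714379 ]
plat [0.54232587 0.22242541 0.07051556]
```

View pics/c13.png

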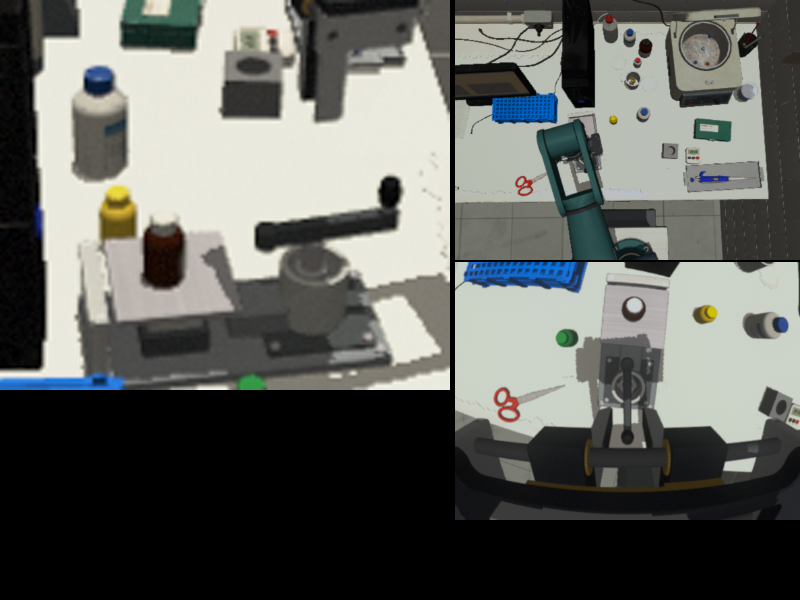

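The crank stands upright in the collar, with the knob at about (390,190) in the crop and the arm clear of the gripper. The platform is flush with the ledge, the brown bottle is upright, and the timer and white bottle are untouched. Handing in.

```bash
python3 -c "
from h import *
print(robot.close_job())"
```

```text
the job is handed in; nothing more can be done
None
```

The job is done and handed in at 23.3 s. The crank stands released in the collar, and the platform is up at the ledge with the brown bottle upright on it.

- **Grip:** My first two grips read 17 and 15 mm, so they were on the neck below the arm, not the 12 mm arm itself. I set the crank back in the holder and regripped a few millimetres higher, at 12 mm.
- **Finding the hex:** The crank missed the flats about 24 mm below the mouth. I turned it clockwise with about 4–7 N of push. It dropped in after about 1.3 rad, slightly more than the sixth of a turn you gave. It then went fully home, to exactly the height I expected for the flange.
- **Raising the platform:** I turned it clockwise about 1.5 rad, until the torque rose from about 0.3 to 0.64 N m at the top stop. Then I eased the torque off, opened the fingers and withdrew straight up.
- **Last checks:** After release the side camera put the platform at about 71 mm (51.5 mm before) and the ledge at 69–72 mm. The ledge top should be 73 mm, so flush holds only within the camera's 2 mm accuracy. The timer and the white bottle looked untouched, and the gripper was well above the crank, touching nothing.
- **Disagreement:** The side camera placed the collar about 3 mm further in x than the other two cameras. I used it only for relative distances.

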